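Weigh the lidless tin at the market stall

TASK

The low round tin in the tray is to be weighed empty and without its lid. First take the steel weight off its lid and stand it upright on the wooden board, next lift the lid off and lay it flat on the board too, beside the weight and the dish and not on top of them. Then, keeping the tin upright, set it down gently in the middle of the scale's pan, and leave everything else where it stands.

Things in the scene. Friction and masses are not known exactly. Their poses are not given: they have to be found in the camera images.
- tin_mid (a point): centre (half-way up) of the low round steel tin to be weighed: an open can 58 mm in diameter, 75 mm high, wall 2 mm, 0.15 to 0.28 kg, standing on the floor of the tray (3 mm thick); z up its axis. This point is 37.5 mm above its underside.
- lid_mid (a point): centre of the tin's loose slip-over steel lid: a plain flat round cap, 65 mm in outer diameter, 20 mm high, top 3 mm and skirt 2 mm thick, about 50 g. On the tin its skirt overlaps the outside by 17 mm with 1.5 mm of play; its top is 78 mm above the tin's underside. It lifts straight off freely. This point is 10 mm above its lower rim, 10 mm below its top; z up.
- weight_mid (a point): centre of the steel weight that stands on the tin's lid, up to about 9 mm off its middle: a round bar 30 mm in diameter and 37 mm high with a small knob (18 mm wide) on top, 50 mm high over all, about 0.22 kg. This point is 25 mm above its underside; z up.
- board: fixed rectangular wooden board on the counter, 280 mm (its x) by 220 mm (its y), 20 mm thick; origin at the centre of its underside, top 20 mm above it. To the left or the right of the tray.
- dish: small white bowl standing somewhere on the board, 76 mm wide, 28 mm high; origin at the centre of its underside. Not to be disturbed.
- pan_top (a point): centre of the upper face of the scale's round steel pan, 180 mm in diameter, flat, 172 mm above the counter when empty; the blue dial scale under it is fixed, 200 mm square and narrower than the pan higher up. On the other side of the tray from the board.
- pan (a joint): how far the scale's pan is pressed down, m: 0 empty, spring 600 N/m (the tin alone sinks it 2 to 5 mm), stop at 0.025.
- tray: fixed shallow sheet-metal tray, 250 mm square, floor 3 mm thick, rim 12 mm high, in which the low tin, the tall tin, the square tin and the jar stand, one in each quarter, in any order, centres about 125 mm apart; origin at the centre of its underside.
- tall_tin: taller closed round steel tin, 62 mm in diameter, 122 mm high; origin at the centre of its underside. Not to be disturbed.
- square_tin: closed square steel tin, 60 by 60 mm, 88 mm high; origin at the centre of its underside. Not to be disturbed.
- jar: closed amber glass jar with steel cap, 62 mm in diameter, 100 mm high; origin at the centre of its underside. Not to be disturbed.
- thermos: dark thermos mug, 72 mm in diameter, 170 mm high with a handle at its side (y) out to 67 mm from its axis, beyond the tray; origin at the centre of its underside. Not to be disturbed.
- ladle: spoon with a wooden handle, about 170 mm long, lying on the counter beyond the tray; not to be disturbed.
Mind the look-alikes: they are no part of the job. Leave any blue or green look-alike of the part that bears lid_mid alone.

How it is judged:
By the outcome, as a careful person would: the job done as asked, in the order asked, and still so for the second after the job is handed in, with the robot touching nothing.
It also fails if it takes over 72 s, if anything falls off the work surface, if the arm or the gripper's body presses on something with over 40 N, if the wrist force passes 120 N, or if a joint passes its speed limit or range.

ROBOT

A 7-joint arm with a two-finger parallel gripper is mounted at the origin on the work surface. World frame = base frame: x ahead of the robot, y to its left, z up, the work surface at z = 0. Lengths are in mm, angles in rad, forces in N, time in s.
With the tool pointing down it reaches from about 400 to 900 mm from the base axis. Payload 5.6 kg.
Tool frame: the origin (TCP) lies midway between the tips of the shut fingers; the grasp point (between the pads) lies 19 mm behind it; z points along the fingers, y is the line along which they close (so a half turn about z gives the same grasp; the last joint's range is limited). The gripper opens to 92 mm and grips with 3 to 60 N. Pads are 20 mm wide; open, the fingers measure 128 mm over their backs; the gripper's body (75 mm by 189 mm) begins 69 mm behind the grasp point.
Start: joints at [-1.351, 0.468, -0.012, 1.603, 0.006, 1.071, -0.056], TCP at [168.902, 627.679, 214.592] pointing down, gripper open.
Joint ranges: [-2.53, 2.53], [-0.31, 2.02], [-1.57, 1.55], [0.28, 2.44], [-1.29, 4.43], [0.15, 1.84], [-2.92, 2.92]. Speed limits (rad/s): [2.57, 2.57, 3.14, 3.14, 3.14, 3.14, 3.14].

INTERFACE

Orientations are given as a rotation vector (axis times angle).
In Python, from cell import robot, grip, kin, viewer gives the robot as it stands. Calls block until the motion is done:
- robot.movep(position, orientation): joint-space move of the TCP to a pose.
- robot.servo_line(position, feed=150, rotation=None): straight line of the TCP; rotation=None keeps the orientation; feed is the mean speed in mm/s.
- robot.goto_joints(angles): joint-space move.
- grip(opening, newtons=None): opening from 0.0 (shut) to 1.0 (fully open); newtons is the grip in N (None keeps the last); returns when the fingers have stopped.
- robot.hold(seconds).
- kin.ik(position, orientation): joint angles nearest the present ones, or None.
- robot.observe(): the state.
- viewer.read_camera(name): name is "side" or "top"; returns the picture (400x640x3 uint8, red, green, blue); there is no depth.
- viewer.camera_info(name): a dict with "camera_matrix" (3x3 intrinsics, pixels), "R" (3x3) and "t" (3): a world point X has camera coordinates R X + t. Camera axes: x right, y down, z forward; pixel columns grow to the right and rows downward; lengths in mm; the calibration is good to about 2 mm. A picture is of the moment at which its call begins. camera_info takes no time and is no camera call.
A pose or a line that the arm cannot do raises robot.IKError and nothing moves.
- robot.job_done(): hands the job in; it is judged then, once.
Trained networks look in the newest picture that a camera, given by its name, has taken for a name from the list of things; names that differ only in an ending like _2 or _b are one class to them, and where a whole thing is asked for, a point or a joint stands for the part that bears it (a point fixed in the world has none). Each returns a list of dicts, best first, with "confidence" (0 to 1); they miss things now and then, are a little off and sometimes report something else, mostly with a low value. They report only what shows in the picture. A call takes as long as a camera call. They do not tell look-alikes from the thing itself.
- viewer.silhouettes(name, camera): "mask" (400x640 bool, what is visible of it).
- viewer.pinpoint(name, camera): "at" ([x, y, z] in mm, in the coordinates of the camera as it stood for that picture, good to about 4 mm: a listed point, or the origin of a listed thing).
The state is a dict: "t": time; "joints": joint angles; "joint_velocities": joint speeds; "joint_torque": joint torques, N m; "tcp_pos": TCP position; "tcp_rot": TCP orientation; "contact_force": force on the tool from outside, world axes, zero at the start; "wrist_torque": the same for the moment, N m; "grip_width": opening from 0.0 (shut) to 1.0 (fully open); "grip_force": force on a finger pad.
Only numpy, scipy, OpenCV 4.12 (cv2) and the standard library are available. Lean on these libraries where they do the work, as an engineer would, in place of code of your own. Each camera call takes 0.05 s, during which the arm holds its last target. There are 200 camera calls.

## Working session

There is one attempt and no reset: what is moved stays moved. The work goes in short steps, each a Python script; the robot and the scene stay as the last script left them, time stands still between calls to the robot, and variables do not carry over. Pictures are saved under pics/ and viewed, at most 10 in all, crops included, and the job is handed in when it is done.

```bash
mkdir -p pics; ls
cat > h.py <<'E'
import numpy as np, cv2
from cell import robot, grip, kin, viewer
def snap(cam,fn=None):
    im=viewer.read_camera(cam)
    if fn: cv2.imwrite('pics/'+fn,im[:,:,::-1])
    return im
def find(name,cam):
    i=viewer.camera_info(cam);R=np.array(i["R"]);t=np.array(i["t"])
    return [(round(d["confidence"],2),np.round(R.T@(np.array(d["at"])-t),1),np.round((np.array(i["camera_matrix"])@d["at"]/d["at"][2])[:2]).astype(int)) for d in viewer.pinpoint(name,cam)]
E
python3 - <<'E'
from h import *
a=snap('top');b=snap('side')
cv2.imwrite('pics/a.png',np.vstack([a,b])[:,:,::-1][:, :] if 0 else cv2.resize(np.vstack([a,b])[:,:,::-1],(480,600)))
cv2.imwrite('pics/top.png',a[:,:,::-1]);cv2.imwrite('pics/side.png',b[:,:,::-1])
for c in('top','side'):
  i=viewer.camera_info(c);print(c,-np.array(i["R"]).T@i["t"])
  for n in "tin_mid lid_mid weight_mid board dish pan_top tray tall_tin square_tin jar thermos ladle".split(): print(n,*find(n,c))
o=robot.observe();print(o['t'],o['tcp_rot'],o['tcp_pos'])
E
```

```text
pics
top [ 328.75769726   -3.07409358 1472.91795663]
tin_mid (0.22, array([476.7, -70.4, 104.6]), array([355, 225]))
lid_mid (0.93, array([412.7, 184.5,   6.3]), array([264, 252])) (0.92, array([ 346.2, -174.3,   12.2]), array([391, 275])) (0.84, array([332.3, 104.5,   9.8]), array([292, 280])) (0.82, array([342.3, -45.6,  10. ]), array([345, 276])) (0.53, array([472.8, -73. ,  68. ]), array([355, 228])) (0.22, array([599.9, -80.2,   3.2]), array([356, 187]))
weight_mid (0.51, array([474.2, -71.3, 104.7]), array([355, 226]))
board (0.8, array([525.2, 384.5,  -1.2]), array([197, 213]))
dish (0.65, array([584.2, 373. ,  15.3]), array([200, 192]))
pan_top (0.59, array([ 506.4, -367.7,  173.9]), array([472, 211]))
tray (0.78, array([534.1, -23.9,  -1.5]), array([337, 210])) (0.57, array([5.248e+02, 3.852e+02, 2.000e-01]), array([197, 213]))
tall_tin (0.82, array([473.5,  42. ,   1.2]), array([314, 230])) (0.55, array([472.3, -69. , 105.2]), array([354, 227]))
square_tin (0.74, array([5.859e+02, 4.530e+01, 5.000e-01]), array([313, 192]))
jar (0.74, array([597.2, -80.8,   5.6]), array([356
[... 804 characters left out ...]
102.9]), array([321, 229]))
board (0.66, array([525.1, 387.8,  -5.2]), array([270, 183])) (0.46, array([602.7, -80.7,   3.4]), array([366, 248]))
dish (0.53, array([586.5, 377. ,  22.1]), array([288, 173]))
pan_top (0.64, array([473.8, -69.6, 105.6]), array([321, 229]))
tray (0.67, array([532.1, -20.4,   5. ]), array([332, 244]))
tall_tin (0.79, array([472.7,  38.3,   4.4]), array([303, 240]))
square_tin
jar (0.89, array([601.1, -79.1,   6.7]), array([365, 247]))
thermos (0.83, array([784.7, 115.7,  -4.9]), array([380, 199]))
ladle (0.71, array([ 7.799e+02, -5.520e+01, -6.000e-01]), array([412, 225]))
1.3 [4.11645417e-01 3.11445427e+00 3.61376932e-05] [168.87826387 627.68919909 214.6053161 ]
```

View pics/top.png

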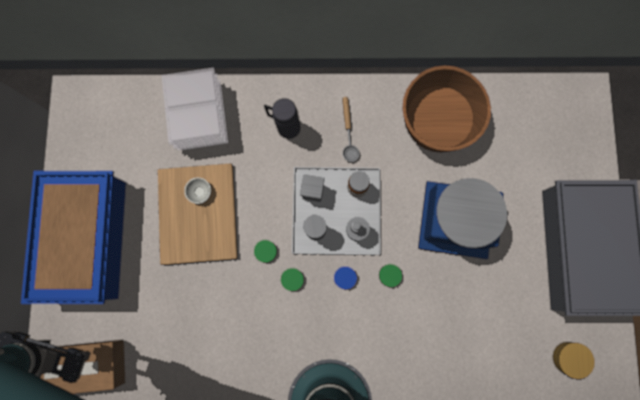

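View pics/side.png

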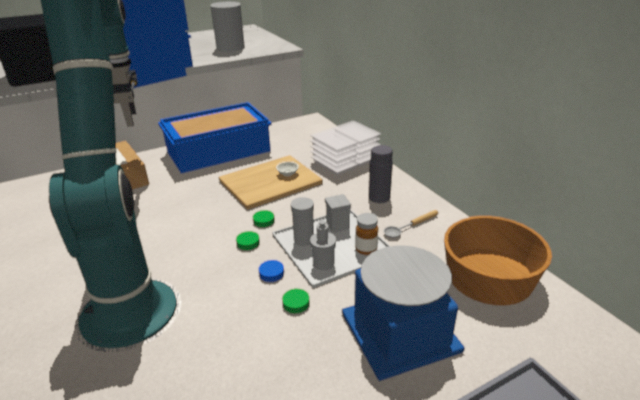

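The top view shows the weight on the low tin at about px (356,229). The tall tin, square tin and jar fill the other quarters of the tray. The board with the dish is on the left at (197,213), and the scale pan is on the right at (472,212). The green and blue lids in front are look-alikes. I'll refine the pan centre and then take the weight.

```bash
cat >> h.py <<'E'
from scipy.spatial.transform import Rotation as Ro
def rot(deg):
    y=np.array([np.cos(np.radians(deg)),np.sin(np.radians(deg)),0]);z=np.array([0,0,-1.])
    return Ro.from_matrix(np.c_[np.cross(y,z),y,z]).as_rotvec()
def st(m=''):
    o=robot.observe();print(m,'t',round(o['t'],1),'tcp',np.round(o['tcp_pos'],1),'F',np.round(o['contact_force'],1),'w',round(o['grip_width']*92,1),'gf',round(o['grip_force'],1))
def onplane(px,cam,z):
    i=viewer.camera_info(cam);R=np.array(i["R"]);t=np.array(i["t"])
    d=R.T@np.linalg.inv(i["camera_matrix"])@[px[0],px[1],1];c=-R.T@t
    return c+d*(z-c[2])/d[2]
E
python3 - <<'E'
from h import *
for c in('top','side'):
    im=snap(c)
    for s in viewer.silhouettes('pan_top',c)[:2]:
        m=s['mask'].astype(np.uint8);k=max(cv2.findContours(m,0,1)[0],key=cv2.contourArea)
        e=cv2.fitEllipse(k);print(c,s['confidence'],e,m.sum(),onplane(e[0],c,172))
    for s in viewer.silhouettes('board',c)[:1]:
        k=max(cv2.findContours(s['mask'].astype(np.uint8),0,1)[0],key=cv2.contourArea)
        print([np.round(onplane(p,c,20)[:2]) for p in cv2.boxPoints(cv2.minAreaRect(k))])
r=min((rot(45),rot(225)),key=lambda r:abs((kin.ik([474,-69,230],r) if kin.ik([474,-69,230],r) is not None else [9]*7)[6]))
for p in([474,-69,85],[474,-69,230],[473,-75,37],[440,435,25],[470,330,25],[506,-368,208],[506,-368,300]):
    for a in(45,225):
        q=kin.ik(p,rot(a));print(p,a,None if q is None else np.round(q,2))
E
```

```text
top 0.64 ((472.1619873046875, 212.0271453857422), (68.2211685180664, 70.33130645751953), 126.19090270996094) 3868 [ 503.31266678 -368.13483912  172.        ]
side 0.58 ((405.5396728515625, 275.5464782714844), (58.64533233642578, 90.16060638427734), 97.8359146118164) 4259 [ 499.63000686 -374.58487001  172.        ]
[array([375., 478.]), array([752., 512.]), array([652., 238.]), array([330., 233.])]
[474, -69, 85] 45 [-0.44  0.42  0.62  2.15 -0.39  0.68  1.24]
[474, -69, 85] 225 [-0.89  0.84  1.35  2.17 -1.01  1.03 -1.32]
[474, -69, 230] 45 [-0.62  0.18  0.78  2.03 -0.15  0.99  1.02]
[474, -69, 230] 225 [-1.03  0.39  1.39  2.05 -0.44  1.06 -1.79]
[473, -75, 37] 45 [-0.38  0.52  0.57  2.16 -0.5   0.59  1.34]
[473, -75, 37] 225 [-0.75  0.77  1.11  2.18 -0.99  0.84 -1.35]
[440, 435, 25] 45 [-0.93  0.66  0.13  1.8  -0.12  0.69  0.05]
[440, 435, 25] 225 [-0.49  0.72 -0.47  1.77  0.45  0.76  2.74]
[470, 330, 25] 45 [-0.8   0.6   0.17  1.92 -0.16  0.63  0.25]
[470, 330, 25] 225 [-0.33  0.65 -0.44  1.89  0.42  0.69  2.91]
[506, -368, 208] 45 [-0.13  0.61  1.03  1.72 -0.57  1.14  1.85]
[506, -368, 208] 225 [-0.18  0.66  1.12  1.72 -0.64  1.18 -1.23]
[506, -368, 300] 45 [-0.18  0.53  1.1   1.62 -0.49  1.3   1.79]
[506, -368, 300] 225 [-0.19  0.54  1.12  1.62 -0.5   1.3  -1.34]
```

Run:
```python
from h import *
r=rot(45)
robot.movep([474.4,-69,235],r); grip(0.65)
robot.servo_line([474.4,-69,87],feed=120); st('down')
grip(0.0,20); st('grip')
robot.servo_line([474.4,-69,93],feed=30); st('lift')
robot.servo_line([474.4,-69,235],feed=120)
snap('side','w.png');snap('top')
print(find('weight_mid','side'),find('lid_mid','top'),find('tin_mid','side'))
i=cv2.imread('pics/w.png')[120:320,200:440];cv2.imwrite('pics/w2.png',cv2.resize(i,None,fx=2.5,fy=2.5))
```

```text
down t 6.3 tcp [474.9 -69.1  87.6] F [0.6 0.1 0.4] w 60.4 gf 0.0
grip t 6.9 tcp [473.9 -69.6  87.1] F [-2.9 -2.4  3.3] w 29.6 gf 19.9
lift t 7.2 tcp [474.6 -68.6  93.1] F [ 0.   0.3 -2.5] w 29.8 gf 19.9
[(0.59, array([475.5, -63.7, 252.8]), array([319, 177])), (0.36, array([470.7, -78.4,  69.3]), array([322, 243]))] [(0.82, array([333.1, 102.8,  11.3]), array([292, 280])), (0.74, array([ 504.2, -366.2,  170.3]), array([471, 212])), (0.67, array([416.8, 181.5,   8.3]), array([265, 250])), (0.6, array([ 347.9, -172.8,   10.7]), array([390, 274])), (0.39, array([ 5.327e+02, -2.250e+01,  2.000e-01]), array([336, 210]))] [(0.94, array([472.1, -75.4,  39.2]), array([322, 252])), (0.7, array([472.3, -80. ,  69.3]), array([323, 243]))]
```

View pics/w2.png

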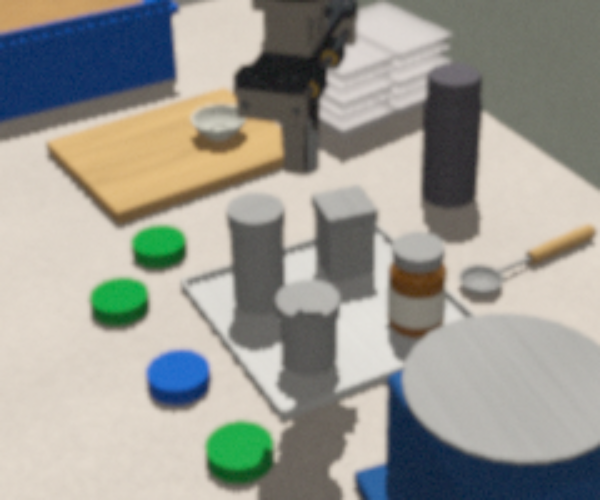

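The weight is held (2.2 N, 29.8 mm wide) and the lid is still on the tin at crop px (308,300). Next I'll set the weight down on the board.

```bash
cat >> h.py <<'E'
def lower(x,y,z0,zmin,step=1.0,df=3.0):
    robot.hold(0.3);f0=np.mean([robot.observe()['contact_force'][2] for _ in range(3)]);z=z0
    while z>zmin:
        z-=step;robot.servo_line([x,y,z],feed=20)
        robot.hold(0.05)
        if robot.observe()['contact_force'][2]-f0>df: break
    st('lowered %.1f f0 %.1f'%(z,f0));return z
E
python3 - <<'E'
from h import *
x,y=440,440
robot.servo_line([x,y,235],feed=250)
robot.servo_line([x,y,32],feed=130)
z=lower(x,y,32,22,df=1.2)
grip(0.6,20); robot.hold(0.2); robot.servo_line([x,y,z+60],feed=80); st()
robot.servo_line([x,y,235],feed=200)
robot.servo_line([472.5,-75.8,235],feed=250); grip(1.0)
snap('side','p.png');snap('top')
for n in('weight_mid','lid_mid','dish'): print(find(n,'side'),find(n,'top'))
i=cv2.imread('pics/p.png')[120:320,200:440];cv2.imwrite('pics/p2.png',cv2.resize(i,None,fx=2.5,fy=2.5));st()
E
```

```text
lowered 25.0 f0 -2.8 t 15.1 tcp [439.9 439.9  25.6] F [-2.4 -2.7  5.6] w 29.3 gf 20.0
 t 16.7 tcp [439.6 439.8  84.6] F [ 0.3  0.3 -0.3] w 55.4 gf 0.0
[(0.37, array([473.7,  37.5,   1.7]), array([304, 240]))] [(0.41, array([443.4, 435. ,  43.7]), array([174, 240]))]
[(0.88, array([341. , -40.6,  12.6]), array([271, 269])), (0.87, array([ 346.5, -171.8,    7.8]), array([295, 301])), (0.76, array([417.9, 184. ,  14.6]), array([264, 217])), (0.57, array([474.3, -78.9,  71.6]), array([323, 242])), (0.56, array([336. , 102.9,  13.6]), array([248, 240]))] [(0.76, array([334.8, 105.8,   8.7]), array([291, 279])), (0.75, array([ 345.8, -172.3,    8.9]), array([390, 275])), (0.7, array([414.4, 183.9,   7.8]), array([265, 251]))]
[(0.47, array([585.9, 376.3,  20. ]), array([287, 174]))] [(0.58, array([586.3, 371.7,  17.5]), array([201, 191]))]
 t 20.9 tcp [472.5 -75.8 235. ] F [-0.9  1.1 -0.8] w 91.9 gf 0.0
```

View pics/p2.png

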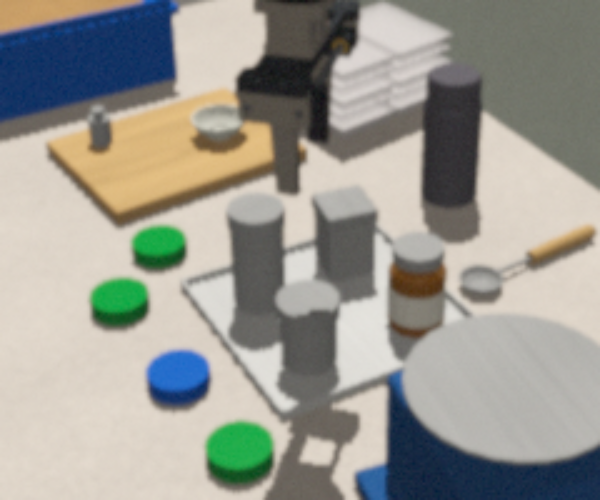

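The weight stands upright on the board at crop px (98,130), clear of the dish. Next is the lid.

Run:
```python
from h import *
x,y=473,-76.5
robot.servo_line([x,y,100],feed=150); st()
robot.servo_line([x,y,65],feed=50); st('at lid')
grip(0.0,15); st('grip')
robot.servo_line([x,y,71],feed=30); st('lift')
robot.servo_line([x,y,95],feed=60)
robot.servo_line([x,y,225],feed=150); st()
snap('side','l.png')
for n in('lid_mid','tin_mid'): print(find(n,'side'))
i=cv2.imread('pics/l.png')[120:320,200:440];cv2.imwrite('pics/l2.png',cv2.resize(i,None,fx=2.5,fy=2.5))
```

```text
t 22.0 tcp [473.6 -76.7 100.6] F [ 0.  -0.3  0.1] w 92.0 gf 0.0
at lid t 22.9 tcp [473.1 -76.7  65.1] F [ 0.1 -0.5 -0.3] w 91.9 gf 0.0
grip t 23.4 tcp [472.7 -76.9  65. ] F [-2.  -1.8  2.1] w 64.6 gf 15.0
lift t 23.7 tcp [473.1 -76.6  71.3] F [-0.4 -1.3  0.2] w 64.3 gf 15.0
 t 25.3 tcp [472.4 -76.3 224.2] F [ 0.2 -0.4 -0.8] w 64.4 gf 15.0
[(0.84, array([ 344.8, -172.7,    8.3]), array([295, 302])), (0.8, array([339.1, -40.6,   9.6]), array([270, 270])), (0.78, array([473.2, -75.2, 229.6]), array([321, 188])), (0.69, array([421.9, 180.1,  13.4]), array([266, 217])), (0.68, array([335.5, 106.6,  14. ]), array([247, 239]))]
[(0.72, array([469.4, -77.7,  40.9]), array([322, 252]))]
```

View pics/l2.png

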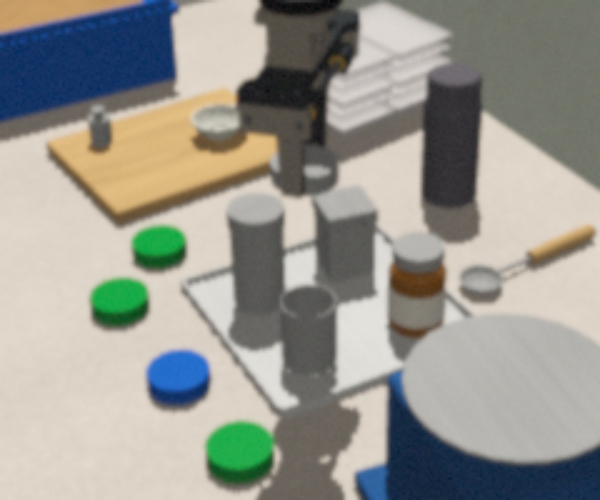

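The lid is off and level in the gripper at crop px (305,170), and the tin stands open at (308,330). Next I'll lay the lid on the board.

Run:
```python
from h import *
x,y=462,335
robot.servo_line([x,y,225],feed=250)
robot.servo_line([x,y,30],feed=130)
z=lower(x,y,30,22,df=1.2)
grip(0.9,15); robot.hold(0.2); robot.servo_line([x,y,z+50],feed=60); st()
robot.servo_line([x,y,235],feed=200)
robot.servo_line([472.5,-76.5,235],feed=250); grip(1.0)
snap('side','q.png');t=snap('top')
for n in('weight_mid','lid_mid','tin_mid'): print(find(n,'side'),find(n,'top'))
s=cv2.imread('pics/q.png')[120:320,200:440];t=t[130:330,140:380,::-1];cv2.imwrite('pics/q2.png',cv2.resize(np.hstack([s,t]),(800,333)));st()
```

```text
lowered 28.0 f0 -1.0 t 29.8 tcp [462.  334.9  27.9] F [-0.5 -0.   1. ] w 64.6 gf 15.0
 t 31.4 tcp [461.7 334.9  77.7] F [ 0.5  0.2 -0.3] w 82.9 gf 0.0
[(0.68, array([441.3, 444.5,  47.6]), array([239, 169]))] [(0.44, array([441. , 439.4,  40.6]), array([173, 241])), (0.22, array([461.8, 338.5,  27.8]), array([210, 234]))]
[(0.9, array([336.8, 106.7,  15.3]), array([248, 238])), (0.77, array([462.9, 336.6,  29.2]), array([258, 186])), (0.59, array([338.9, -41. ,  11.2]), array([270, 270])), (0.57, array([ 346.1, -174.7,    9. ]), array([296, 302])), (0.52, array([419.3, 181.7,  13.5]), array([265, 217]))] [(0.95, array([464.3, 337.1,  25.8]), array([210, 233])), (0.91, array([416.7, 179.6,   6.7]), array([266, 250])), (0.73, array([ 348.4, -172.1,   10.7]), array([390, 274])), (0.72, array([336.3, 102.2,  11.7]), array([293, 279]))]
[(0.92, array([470.3, -75.9,  39.7]), array([322, 252]))] []
 t 34.9 tcp [472.5 -76.5 235. ] F [ 0.6 -0.5  0. ] w 91.9 gf 0.0
```

View pics/q2.png

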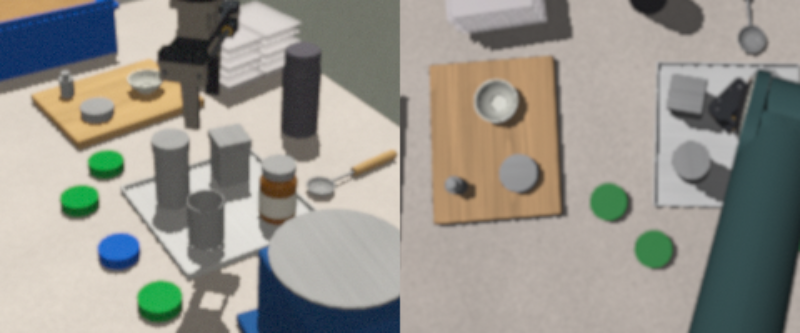

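The lid lies flat on the board at crop px (518,174), clear of the dish and the weight. Now I'll move the tin.

Run:
```python
from h import *
x,y=472.3,-76.5
robot.servo_line([x,y,100],feed=150)
robot.servo_line([x,y,42],feed=70); st('at tin')
grip(0.0,25); st('grip')
robot.servo_line([x,y,50],feed=30); st('lift')
robot.servo_line([x,y,260],feed=120)
robot.servo_line([503.5,-368.5,260],feed=150); st()
c=snap('side','r.png');print(find('tin_mid','side'),find('pan_top','side'));snap('top');print(find('tin_mid','top'))
for s in viewer.silhouettes('tin_mid','side')[:1]: print(np.array(np.nonzero(s['mask'])).mean(1))
cv2.imwrite('pics/r2.png',cv2.resize(c[130:360,300:520,::-1],None,fx=2.5,fy=2.5))
```

```text
at tin t 36.9 tcp [472.6 -76.7  42.2] F [1.  0.2 0.2] w 92.0 gf 0.0
grip t 37.5 tcp [472.2 -76.6  42.1] F [-1.4 -0.7  3.2] w 58.7 gf 25.0
lift t 38.0 tcp [472.4 -76.4  50.1] F [-0.2  0.5 -2.5] w 58.5 gf 25.0
 t 42.0 tcp [ 503.8 -367.7  260. ] F [-0.1 -0.3 -2.1] w 58.4 gf 25.0
[(0.71, array([ 506.1, -367.6,  254.5]), array([409, 239])), (0.64, array([604.5, -82.8,   6.7]), array([367, 247]))] [(0.92, array([ 505.8, -366. ,  176.2]), array([406, 270]))]
[]
[245.23246753 409.17272727]
```

View pics/r2.png

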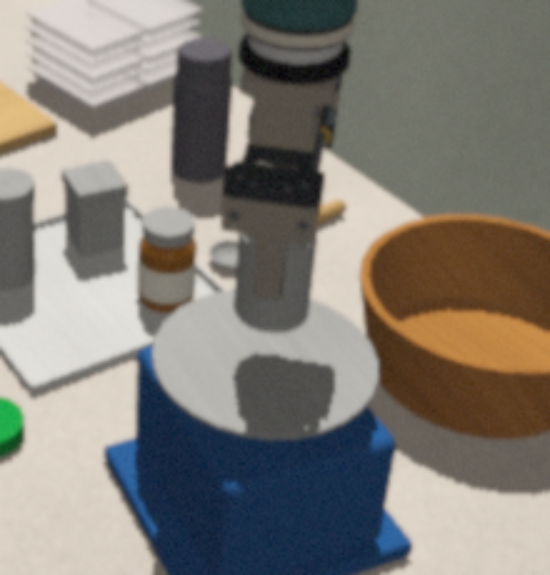

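The tin hangs upright over the pan at crop px (273,290). I'll lower it gently until the pan's spring carries it.

Run:
```python
from h import *
x,y=504.5,-367.5
robot.servo_line([x,y,260],feed=30)
robot.servo_line([x,y,216],feed=60)
robot.hold(.3); f0=np.mean([robot.observe()['contact_force'][2] for _ in range(1)])
for z in np.arange(213,203,-1.):
    robot.servo_line([x,y,z],feed=15)
    f=[]
    for _ in range(4): robot.hold(.03); f.append(robot.observe()['contact_force'][2])
    print(z,round(np.mean(f),2))
    if z<=211 and np.mean(f)>0: break
st()
```

```text
213.0 -2.3
212.0 -2.29
211.0 -2.09
210.0 -1.36
209.0 -0.65
208.0 -0.24
207.0 0.14
 t 46.5 tcp [ 504.6 -367.5  207.1] F [ 0.3 -0.4 -0.3] w 58.6 gf 25.0
```

Contact came at z 211, and by z 207 the spring carries the tin's weight. I'll release it and retreat.

Run:
```python
from h import *
x,y=504.5,-367.5
grip(0.8,10); grip(1.0); robot.hold(0.2); robot.servo_line([x,y,300],feed=60)
robot.servo_line([420,-250,420],feed=150); robot.hold(.5); st()
s=snap('side');print(find('tin_mid','side'),find('pan_top','side'));t=snap('top');print(find('tin_mid','top'),find('pan_top','top'))
cv2.imwrite('pics/z.png',cv2.resize(np.hstack([s[120:380,190:490],t[120:380,140:540]])[:,:,::-1],(800,297)))
```

```text
t 51.1 tcp [ 420.  -250.1  419.9] F [0.6 0.2 0.1] w 92.3 gf 0.0
[(0.92, array([ 506.6, -367.7,  205. ]), array([407, 260]))] []
[(0.2, array([586.1, 372.5,  15.3]), array([201, 192]))] [(0.88, array([ 503.4, -367.5,  166.8]), array([471, 212]))]
```

View pics/z.png

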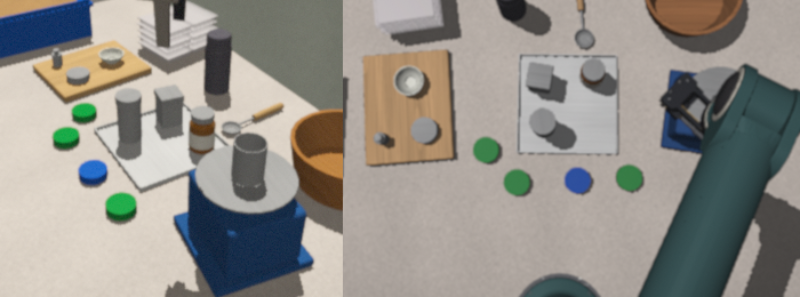

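The tin stands upright in the middle of the pan at px (248,160). The weight and lid are on the board, and everything else is undisturbed.

```bash
python3 -c "
from h import *
print(robot.job_done())"
```

```text
the job is handed in; nothing more can be done
None
```

The job is handed in at about 51 s of the 72 s allowed: the empty, lidless tin stands upright in the middle of the scale's pan, the weight stands upright and the lid lies flat on the board clear of the dish, and the last pictures show nothing else moved.

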